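Check-weigh a gas cartridge on a sprung hook scale

TASK

Check how full the red gas cartridge is: hang it by its wire bail in the seat of the scale's hook and lower it slowly until the scale carries its whole weight, so that the hook hardly stirs, neither sinking nor springing up, when you let go; then leave it hanging free and still for at least a second. Ease it off the hook just as slowly, never pushing the scale down past the end of its range, and stand it gently, not dropped, upright in the clear cup. Leave the cup and everything else where they are.

Things in the scene. Friction and masses are not known exactly. Their poses are not given: they have to be found in the camera images.
- cartridge: Red steel gas cartridge, upright, 44 mm across, 66 mm tall, shoulder and brass nozzle up to 89 mm; loose, mass unknown (0.16 to 0.48 kg). Origin at the centre of its underside, z up. A 6 mm steel wire bail stands over it in its y-z plane: legs at y = +-22 mm up to z = 121 mm, then sloping up like a roof to a peak on the axis. Grip it by the black flat thumb tab on the peak. Hung, it hangs straight.
- cartridge_eye (a point): Point on the cartridge's axis, 130 mm above its underside: the underside of the bail's peak, where it bears on the hook. The open window below it is 38 mm wide (y) and 41 mm high, open along the cartridge's x.
- cartridge_tab (a point): Middle of the upper part of the black thumb tab, 158 mm above the underside. The tab is 12 mm thick along the cartridge's y (grip these faces), 22 mm wide along x, and reaches from 134.5 to 174.5 mm above the underside; directly below its faces the bail slopes down to the sides.
- scale: Hook scale, fixed. Origin on the table straight below the unloaded hook's seat. Its x axis points along the hook's bar from the tip (robot's side) to the column; y across, z up. Steel base plate 14 mm thick, 130 mm wide, from x = -40 to 170 mm. Blue and white column 64 mm wide, 306 mm tall, its front face at x = 116 mm (the sliding block that carries the hook at 106 mm).
- hook_seat (a point): Lowest point of the top of the hook's shallow V seat, 225 mm above the table unloaded; sinks with the hook. Axes as the scale's. 8 mm round bar along x: upturned tip 31 mm in front (-x), 18 mm higher; behind, from x = 30 mm, level at 16 mm higher. Bail goes over the tip along +x, its plane across the bar, its peak then down into the seat; off the reverse way. Cartridge's y then lies along y, either way round.
- hook (a joint): How far the hook has sunk, m: 0 unloaded (upper stop) to 0.09; weighing range 0.07. Spring of 80 N/m (12.5 mm per newton, less 1 to 2 mm of preload), lightly damped: let go out of balance it bobs for 1 to 2 s. While held, the cartridge pushes the hook wherever the hand goes: only the force in the hand tells when the scale carries it all.
- cup: Clear polycarbonate cup, loose, 0.15 kg, 84 mm across the rim, narrowing downwards, 75 mm tall, walls 4 mm, floor about 5 mm thick. Origin at the centre of its underside. Cartridge goes in upright, in the middle.
- sprayer: Yellow trigger sprayer bottle, 84 mm across, 235 mm tall; bystander, leave alone. Origin at its underside.
- grate: Round steel bucket grate lying flat, 238 mm across, 18 mm high; bystander, leave alone. Origin at its underside.
- mirror: Inspection mirror lying flat, chrome handle along its x (from x = -145 to +70 mm), round head 52 mm across; bystander, leave alone. Origin at its underside.
- wax_tin: Green wax tin, 72 mm across, 30 mm tall; bystander, leave alone. Origin at its underside.
- spanner: Steel spanner lying flat, 150 mm long along its x; bystander, leave alone. Origin at its underside.
- wheel_brush: Blue-handled wheel brush lying flat, 200 mm long along its x; bystander, leave alone. Origin at its underside.
- polish: White polish bottle, 60 mm across, 150 mm tall; bystander, leave alone. Origin at its underside.
Things that resemble listed ones, but are neither listed nor needed, are in the scene too. Several things look just like the cartridge: the one meant starts farthest to the robot's left.

How it is judged:
By the outcome, as a careful person would: the job done as asked, in the order asked, and still so for the second after the job is handed in, with the robot touching nothing.
It also fails if it takes over 72 s, if anything falls off the work surface, if the arm or the gripper's body presses on something with over 40 N, if the wrist force passes 120 N, or if a joint passes its speed limit or range.

ROBOT

A 6-joint arm with a two-finger parallel gripper is mounted at the origin on the work surface. World frame = base frame: x ahead of the robot, y to its left, z up, the work surface at z = 0. Lengths are in mm, angles in rad, forces in N, time in s.
With the tool pointing down it reaches from about 350 to 975 mm from the base axis. Payload 7.1 kg.
Tool frame: the origin (TCP) lies between the finger pads; the fingertips stand 19 mm ahead of it and the grasp point (between the pads) is the TCP (ctrl.tcp_to_tips is the distance from the TCP to the fingertips, in mm); z points along the fingers, y is the line along which they close (so a half turn about z gives the same grasp; the last joint's range is limited). The gripper opens to 88 mm and grips with 3 to 60 N. Pads are 20 mm wide; open, the fingers measure 115 mm over their backs; the gripper's body (75 mm by 178 mm) begins 61 mm behind the grasp point.
Start: joints at [1.298, 0.423, 1.63, -0, 1.089, -0.019], TCP at [156.896, 604.97, 241.675] pointing down, gripper open.
Joint ranges: [-3, 3], [-0.9, 2.11], [0.09, 2.58], [-1.31, 4.45], [0.11, 2.69], [-2.54, 2.54]. Speed limits (rad/s): [2.39, 2.39, 3.01, 3.14, 3.14, 3.14].

INTERFACE

Orientations are given as a rotation vector (axis times angle).
In Python, from workcell import status, optics, ctrl gives the robot as it stands. The module is installed in compiled form; this text tells all that it offers.
- The arm moves only by the shell command python3 -m inch 'ROWS'. ROWS is JSON, a list that holds one entry, the list of rows, each a list of 7 numbers: the shift along the tool's x, y, z in mm, then the turn, a rotation vector about the tool's x, y, z in rad, then the opening in per cent of the stroke, from 0 (shut) to 100 (fully open). A call has 1 to 20 rows; each row is the pose to reach, as a shift and turn from the pose commanded when the call began, along the tool's axes at that moment; what a row does not reach only later rows make up. A row lasts 1/10 s, in which the tool goes at most 50 mm and 8.59 degrees, less where a joint would pass 70% of its speed; a pose out of reach is approached as far as the arm can. A call with a gripper value outside its range is refused whole. The fingers move at their own pace and stop on an object; the grip force is fixed at half the most. Time passes only in rows, so rows that repeat a pose let the fingers close. It gives the time, the measured TCP pose, the force, the opening and the grip force at its end, in the units of the state.
- status.get_obs(): the state, without advancing time (a new reading comes with each control period).
- optics.get_image(name): name is "scene" or "top" or "wrist"; returns a dict with "frame" (400x640x3 uint8, red, green, blue), "fx", "fy", "cx", "cy" (pixels), "rvec" (rotation vector, rad) and "tvec" (3), from world to camera coordinates, as OpenCV has them; the wrist camera has in their place "hand_eye" (4x4, takes a point from camera to tool coordinates, whose origin is the TCP and whose axes are the flange's). Camera axes: x right, y down, z forward; pixel columns grow to the right and rows downward; lengths in mm; the calibration is good to about 2 mm. A picture is of the moment at which its call begins: read the wrist's pose just before it. There is no depth.
- ctrl.close_job(): hands the job in; it is judged then, once.
The state is a dict: "t": time; "qpos": joint angles; "qvel": joint speeds; "joint_torque": joint torques, N m; "ee_pos": TCP position; "orientation": TCP orientation; "ft_force": force on the tool from outside, world axes, zero at the start; "moment": the same for the moment, N m; "width": finger opening in mm; "grasp_force": force on a finger pad.
Only numpy, scipy, OpenCV 4.12 (cv2) and the standard library are available. Lean on these libraries where they do the work, as an engineer would, in place of code of your own. Each camera call takes 0.05 s, during which the arm holds its last target. There are 200 camera calls.

## Working session

There is one attempt and no reset: what is moved stays moved. The work goes in short steps, Python scripts to look and compute and a shell command to move; the robot and the scene stay as the last step left them, time stands still between calls to the robot, and variables do not carry over. Pictures are saved under pics/ and viewed, at most 10 in all, crops included, and the job is handed in when it is done.

```bash
mkdir -p pics
python3 - <<'E'
from workcell import status, optics, ctrl
import cv2
o=status.get_obs()
print({k:o[k] for k in('t','ee_pos','orientation','ft_force','width')},ctrl.tcp_to_tips)
for n in('scene','top'):
    i=optics.get_image(n);cv2.imwrite(f'pics/{n}0.png',i['frame'][:,:,::-1]);print(n,{k:i[k] for k in i if k!='frame'})
E
```

```text
{'t': 0.0, 'ee_pos': array([156.77445578, 604.47327316, 240.89609538]), 'orientation': array([-3.97563908e-01, -3.11614053e+00,  2.41704525e-03]), 'ft_force': array([-0.21491272, -0.10732844, -0.08119877]), 'width': 87.57530511487829} 19.0
scene {'fx': 476.00676692643054, 'fy': 476.00676692643054, 'cx': 320.0433846910166, 'cy': 198.46824194185277, 'rvec': array([ 2.0966946 ,  1.62917516, -0.47588029]), 'tvec': array([-167.55284056, -326.49510991, 1923.77908678])}
top {'fx': 511.8710106191866, 'fy': 511.8710106191866, 'cx': 323.5779683042867, 'cy': 198.89869876461324, 'rvec': array([ 2.1636665 , -2.15717756,  0.10629603]), 'tvec': array([  60.4480262 ,  550.66649306, 1617.79762904])}
```

View pics/scene0.png

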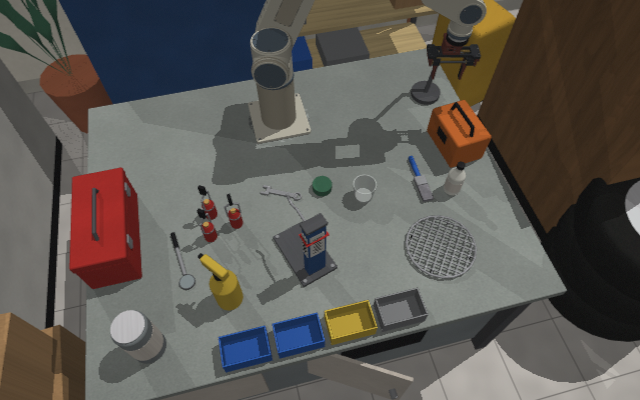

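View pics/top0.png

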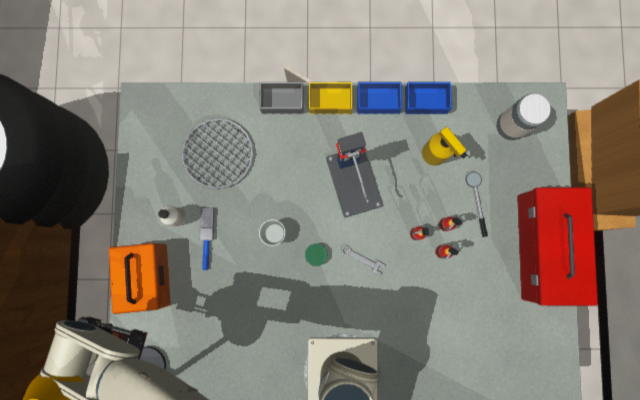

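Scene view: the three red cartridges are at about (208,210), (209,232) and (234,216), the cup at (364,188), and the scale at (312,245). In the top view, where robot-left is image-left, the cartridges are at (419,233), (449,224) and (447,252). (419,233) is the leftmost, which matches the scene one at (234,216). I'll confirm with enlarged crops.

```bash
cat > h.py <<'E'
import numpy as np,cv2
from workcell import status,optics
from scipy.spatial.transform import Rotation as R
def cam(n):
    o=status.get_obs(); i=optics.get_image(n)
    K=np.array([[i['fx'],0,i['cx']],[0,i['fy'],i['cy']],[0,0,1]])
    if n=='wrist':
        T=np.eye(4);T[:3,:3]=R.from_rotvec(o['orientation']).as_matrix();T[:3,3]=o['ee_pos']
        M=np.linalg.inv(T@i['hand_eye'])
    else:
        M=np.eye(4);M[:3,:3]=R.from_rotvec(i['rvec']).as_matrix();M[:3,3]=i['tvec']
    return i['frame'][:,:,::-1].copy(),K,M
def atz(K,M,uv,z):
    d=M[:3,:3].T@np.linalg.inv(K)@[uv[0],uv[1],1]; c=-M[:3,:3].T@M[:3,3]
    return c+d*(z-c[2])/d[2]
def px(K,M,p):
    q=K@(M[:3,:3]@np.array(p,float)+M[:3,3]); return q[:2]/q[2]
def crop(f,x,y,w,h,s,name):
    cv2.imwrite('pics/'+name,cv2.resize(f[y:y+h,x:x+w],None,fx=s,fy=s,interpolation=cv2.INTER_CUBIC))
E
python3 - <<'E'
from h import *
f,K,M=cam('top')
a=cv2.resize(f[125:275,320:500],None,fx=4,fy=4,interpolation=2)
cv2.imwrite('pics/topcrop.png',a)
f2,K2,M2=cam('scene')
crop(f2,185,165,200,130,4,'scenecrop.png')
np.savez('cams.npz',K=K,M=M,K2=K2,M2=M2)
for uv in((419,233),(449,224),(447,252)): print(atz(K,M,uv,70))
print('cup',atz(K,M,(272,232),75),atz(K2,M2,(364,188),40))
E
```

```text
[ 440.07709254 -235.77982256   70.        ]
[ 468.38809487 -329.58458943   70.        ]
[ 381.54357295 -321.40598726   70.        ]
cup [441.5423032  221.83459561  75.        ] [437.07474474 222.92619401  40.        ]
```

View pics/topcrop.png

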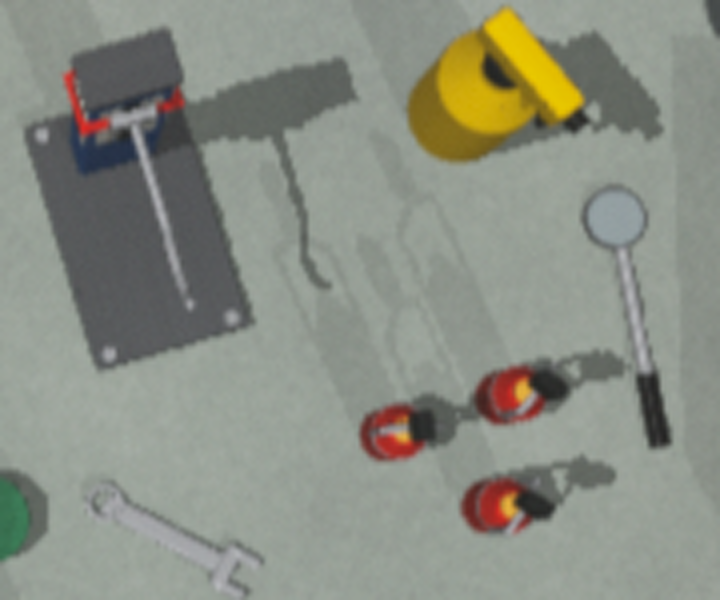

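View pics/scenecrop.png

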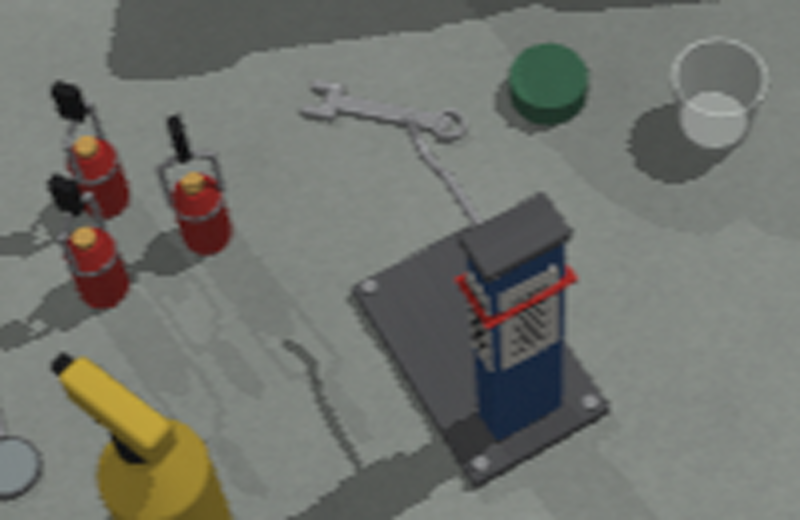

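Top crop: the target cartridge at crop (395,432), tab at (424,424), is clearly leftmost; the other two are at (512,392) and (500,505). The hook tip is at (190,305), and the plate corners are at (25,128), (100,368) and (252,322). Scene crop: the target tab top is at (176,122) and the bail shoulders are at (163,172) and (218,160).

Run:
```python
from h import *
c=np.load('cams.npz');K,M,K2,M2=[c[k] for k in('K','M','K2','M2')]
t=lambda x,y:(320+x/4-.4,125+y/4-.4)
s=lambda x,y:(185+x/4-.4,165+y/4-.4)
def tri(a,b):
    X=cv2.triangulatePoints(K@M[:3],K2@M2[:3],np.array(a,float),np.array(b,float))[:,0];X=X[:3]/X[3];return X.round(1),np.round(px(K,M,X)-a,1)
print('tab',tri(t(424,424),s(178,138)),atz(K,M,t(424,424),174),atz(K2,M2,s(176,122),174))
print('legs',atz(K2,M2,s(163,172),121),atz(K2,M2,s(218,160),121))
print('nozzle',atz(K,M,t(401,428),89),atz(K2,M2,s(193,179),89))
print('base',atz(K2,M2,s(205,243),0))
for p in((25,128),(100,368),(252,322)): print('pl',atz(K,M,t(*p),14))
for p in((356,290),(476,486),(607,408)): print('pl2',atz(K2,M2,s(*p),14))
print('tip',atz(K,M,t(190,305),247),'bar',atz(K,M,t(140,135),245))
print('cup rim',atz(K2,M2,s(719,78),75),'floor',atz(K2,M2,s(714,121),3))
```

```text
tab (array([ 443.4, -240.6,  156.9]), array([0.2, 0. ])) [ 442.65018635 -236.84605524  174.        ] [ 439.29549451 -239.35120004  174.        ]
legs [ 448.78813788 -260.14254807  121.        ] [ 448.48619724 -214.81559401  121.        ]
nozzle [ 443.57164661 -235.13133189   89.        ] [ 441.03184165 -239.33428685   89.        ]
base [ 451.37214936 -244.38038731    0.        ]
pl [691.90919735  55.32024836  14.        ]
pl [494.7699667   -6.00643528  14.        ]
pl [ 532.49803204 -129.25333226   14.        ]
pl2 [ 536.69412481 -126.3868546    14.        ]
pl2 [733.72537923 -68.05049707  14.        ]
pl2 [694.31425067  51.25725936  14.        ]
tip [521.61959839 -61.69928071 247.        ] bar [642.28228913 -27.3040673  245.        ]
cup rim [443.43515823 219.44650556  75.        ] floor [441.81531713 221.02255291   3.        ]
```

```bash
cat >> h.py <<'E'
def to(p,yaw,o=None):
    "shift and turn in tool axes to TCP p, tool x at yaw (deg), pointing down"
    o=o or status.get_obs(); A=R.from_rotvec(o['orientation']); B=R.from_euler('z',yaw,degrees=True)*R.from_matrix(np.diag([1.,-1,-1]))
    return A.inv().apply(np.array(p)-o['ee_pos']).round(1), (A.inv()*B).as_rotvec().round(4)
E
python3 - <<'E'
from h import *
print(optics.get_image('wrist')['hand_eye'].round(3))
print(to((400,250,330),70)); print(to((400,-150,360),10));print(to((430,-238,360),0))
E
```

```text
[[ 1.00000e-03 -9.59000e-01 -2.85000e-01  7.90180e+01]
 [ 1.00000e+00  1.00000e-03 -0.00000e+00  9.90000e-02]
 [ 1.00000e-03 -2.85000e-01  9.59000e-01 -1.43266e+02]
 [ 0.00000e+00  0.00000e+00  0.00000e+00  1.00000e+00]]
(array([-324.5, -282.4,  -88.5]), array([-6.000e-04,  6.000e-04,  1.666e+00]))
(array([-424.9, -669.6, -118.2]), array([-3.0000e-04,  9.0000e-04,  2.7132e+00]))
(array([-476. , -747.3, -118.2]), array([-2.0000e-04,  1.0000e-03,  2.8878e+00]))
```

Run:
```python
from h import *
for a in [((390,250,310),165),((400,0,310),175),((410,-238,300),180)]: print(to(*a))
```

```text
(array([-314.8, -284.9,  -68.5]), array([-0.0007, -0.    ,  0.008 ]))
(array([-387.2, -524.4,  -68.3]), array([-7.000e-04, -1.000e-04, -1.665e-01]))
(array([-456.7, -752.2,  -58.2]), array([-7.000e-04, -1.000e-04, -2.538e-01]))
```

```bash
python3 -m inch '[[[-35,-32,-20,0,0,0,100],[-70,-63,-40,0,0,0,100],[-105,-95,-68,0,0,0,100],[-140,-127,-68,0,0,0,100],[-175,-158,-68,0,0,0,100],[-210,-190,-68,0,0,0,100],[-245,-222,-68,0,0,0,100],[-280,-253,-68,0,0,0,100],[-315,-285,-68,0,0,0.01,80],[-330,-333,-68,0,0,-0.02,60],[-345,-380,-68,0,0,-0.05,50],[-359,-428,-68,0,0,-0.09,50],[-373,-476,-68,0,0,-0.13,50],[-387,-524,-68,0,0,-0.17,50],[-401,-570,-66,0,0,-0.19,50],[-415,-615,-64,0,0,-0.2,50],[-429,-661,-62,0,0,-0.22,50],[-443,-707,-60,0,0,-0.24,50],[-457,-752,-58,0,0,-0.254,50],[-457,-752,-58,0,0,-0.254,50]]]'
python3 -m inch '[[[0,0,0,0,0,0,50],[0,0,0,0,0,0,50]]]'
python3 - <<'E'
from h import *
f,K,M=cam('wrist'); cv2.imwrite('pics/w1.png',f); np.savez('w1.npz',K=K,M=M)
print(status.get_obs()['ee_pos'],to((410,-238,300),180))
E
```

```text
t: 2.25
ee_pos: [410.5, -242.3, 299.6]
orientation: [0.007, 3.141, -0.002]
ft_force: [0.6, 0.7, -0.5]
width: 44.3
grasp_force: 0.0
t: 2.45
ee_pos: [410.1, -236.7, 299.5]
orientation: [0.001, -3.141, -0.001]
ft_force: [-0.1, -0.2, -0.0]
width: 43.8
grasp_force: 0.0
[ 410.29910276 -236.46947904  299.63973938] (array([ 0.3, -1.5, -0.4]), array([ 0.0004, -0.0003,  0.0014]))
```

View pics/w1.png

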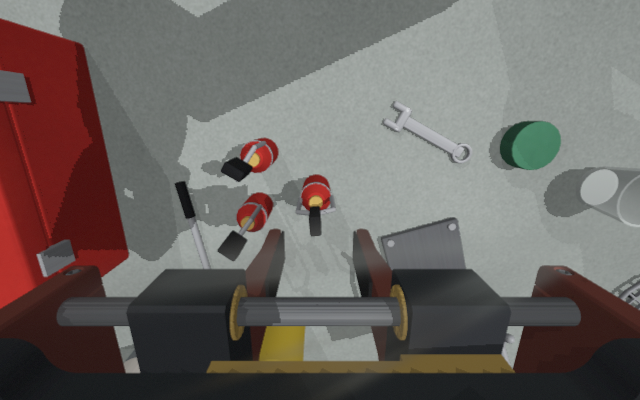

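Wrist view: robot is at the top, +y to the right. The target cartridge is at (315,200) with its tab at about (315,220); the neighbours are at (259,155) and (255,212).

Run:
```python
from h import *
crop(cv2.imread('pics/w1.png'),265,160,100,90,8,'w1c.png')
```

```text
(no output)
```

View pics/w1c.png

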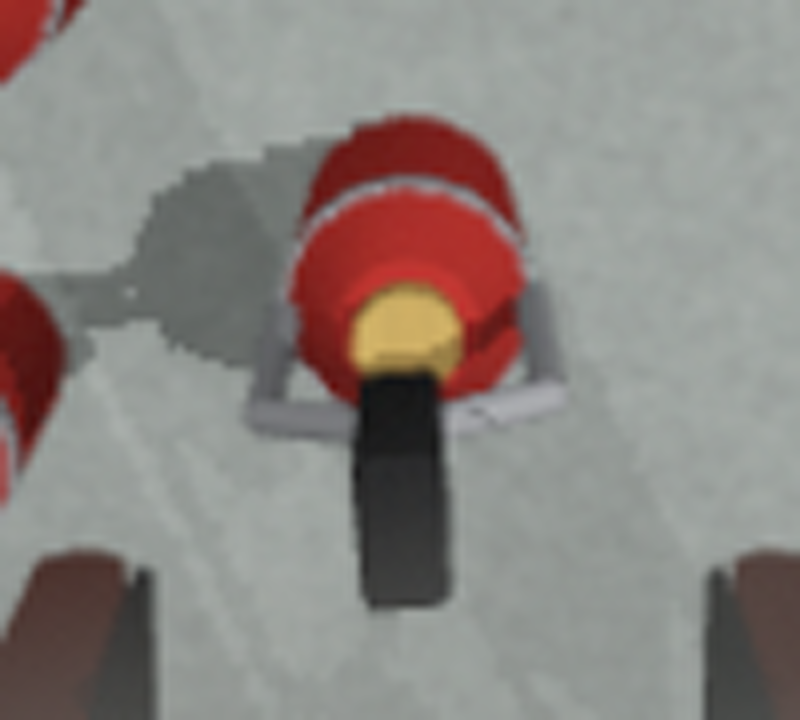

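Crop: the tab's top face has corners (355,458), (443,454), (450,600) and (370,606), so its centre is about (404,530). The bail shoulders are at (265,418) and (553,393), and the nozzle at (407,335).

Run:
```python
from h import *
c=np.load('w1.npz');K,M=c['K'],c['M']
g=lambda x,y:(265+x/8-.44,160+y/8-.44)
P=[atz(K,M,g(*p),174.5) for p in((355,458),(443,454),(450,600),(370,606))]
P=np.array(P)[:,:2];print(P.round(1),P.mean(0))
print('size',np.linalg.norm(P[1]-P[0]),np.linalg.norm(P[2]-P[1]),'edge yaw',np.degrees(np.arctan2(*(P[2]-P[1])[::-1])),np.degrees(np.arctan2(*(P[3]-P[0])[::-1])))
L=[atz(K,M,g(*p),122)[:2] for p in((265,418),(553,393))];print(L,np.mean(L,0),np.degrees(np.arctan2(*(L[1]-L[0])[::-1]))-90)
print('noz',atz(K,M,g(407,335),89))
```

```text
[[ 429.2 -246. ]
 [ 428.7 -234.7]
 [ 449.  -233.7]
 [ 449.9 -244.2]] [ 439.21366751 -239.64123852]
size 11.36059853565313 20.413556242878542 edge yaw 2.7841967544706656 5.003796452336465
[array([ 441.90285239, -261.58848082]), array([ 437.79469637, -217.49342572])] [ 439.84877438 -239.54095327] 5.322649041180867
noz [ 438.57897454 -240.11590604   89.        ]
```

Run:
```python
from h import *
print(to((439.5,-239.6,158),184.8),status.get_obs()['qpos'])
```

```text
(array([-29.2,  -3.2, 141.6]), array([ 0.0005, -0.0003, -0.0824])) [-5.48102254e-01  1.25851916e-01  1.89510167e+00  2.43267967e-04
  1.12112053e+00 -2.12039797e+00]
```

```bash
python3 -m inch '[[[-15,-2,0,0,0,-0.04,50],[-29,-3,0,0,0,-0.082,50],[-29,-3,40,0,0,-0.082,50],[-29,-3,80,0,0,-0.082,50],[-29,-3,110,0,0,-0.082,50],[-29,-3,130,0,0,-0.082,50],[-29,-3,141,0,0,-0.082,50],[-29,-3,141,0,0,-0.082,50],[-29,-3,141,0,0,-0.082,50],[-29,-3,141,0,0,-0.082,50]]]'
python3 - <<'E'
from h import *
F=[]
for k in range(6): optics.get_image('wrist'); F.append(status.get_obs()['ft_force'])
print(np.mean(F,0),np.std(F,0),to((439.5,-239.6,158),184.8))
E
```

```text
t: 3.5
ee_pos: [440.5, -241.0, 159.8]
orientation: [-0.13, 3.137, -0.002]
ft_force: [0.7, 0.7, -0.2]
width: 44.1
grasp_force: 0.0
[-0.10492886 -0.25666199  0.26625422] [0.20375692 0.28073576 0.59498948] (array([0. , 1.3, 1.2]), array([-0.0006,  0.0008, -0.0016]))
```

```bash
python3 -m inch '[[[0,1,1,0,0,0,50],[0,1,1,0,0,0,5],[0,1,1,0,0,0,5],[0,1,1,0,0,0,5],[0,1,1,0,0,0,5],[0,1,1,0,0,0,5],[0,1,1,0,0,0,5],[0,1,1,0,0,0,5],[0,1,1,0,0,0,5]]]'
python3 - <<'E'
from h import *
F=[]
for k in range(12): optics.get_image('wrist'); F.append(status.get_obs()['ft_force'])
F=np.array(F);print(F[:,2].round(2),F.mean(0));o=status.get_obs();print(o['ee_pos'],o['width'],o['grasp_force'])
E
```

```text
t: 4.7
ee_pos: [439.3, -239.7, 157.6]
orientation: [0.129, -3.139, -0.0]
ft_force: [0.2, -0.2, -1.3]
width: 12.2
grasp_force: 30.0
[-1.84 -1.19 -2.2  -1.46 -2.26 -2.29 -2.43 -2.9  -2.15 -2.54 -2.24 -2.3 ] [ 0.22457039  0.17672806 -2.15055931]
[ 439.25688635 -239.62151975  157.61166008] 12.078301642808368 29.990232288837433
```

Run:
```python
from h import *
print(to((439.5,-239.6,279),184.8),to((446,-87,279),197.))
```

```text
(array([  -0.2,    0. , -121.4]), array([ 0.0001, -0.0002, -0.0015])) (array([ -19.2,  151.6, -121.4]), array([ 1.000e-04, -2.000e-04, -2.144e-01]))
```

```bash
python3 -m inch '[[[0,0,-3,0,0,0,5],[0,0,-8,0,0,0,5],[0,0,-18,0,0,0,5],[0,0,-40,0,0,0,5],[0,0,-65,0,0,0,5],[0,0,-90,0,0,0,5],[0,0,-110,0,0,0,5],[0,0,-121,0,0,0,5],[-2,15,-121,0,0,-0.03,5],[-5,40,-121,0,0,-0.06,5],[-9,70,-121,0,0,-0.1,5],[-13,100,-121,0,0,-0.14,5],[-16,125,-121,0,0,-0.18,5],[-18,145,-121,0,0,-0.2,5],[-19,152,-121,0,0,-0.214,5],[-19,152,-121,0,0,-0.214,5],[-19,152,-121,0,0,-0.214,5],[-19,152,-121,0,0,-0.214,5],[-19,152,-121,0,0,-0.214,5],[-19,152,-121,0,0,-0.214,5]]]'
python3 - <<'E'
from h import *
F=[]
f,K,M=cam('wrist'); cv2.imwrite('pics/w2.png',f); np.savez('w2.npz',K=K,M=M)
for k in range(20): optics.get_image('wrist'); F.append(status.get_obs()['ft_force'])
F=np.array(F);print(F[:,2].round(2),F.mean(0));o=status.get_obs();print(o['ee_pos'],o['width'],o['grasp_force'],o['qpos'][5])
E
```

```text
t: 7.3
ee_pos: [445.8, -87.2, 278.6]
orientation: [0.462, -3.107, 0.0]
ft_force: [-0.1, 0.4, -2.5]
width: 11.8
grasp_force: 30.0
[-3.64 -2.58 -2.35 -3.58 -3.23 -2.85 -2.92 -2.4  -2.17 -1.96 -3.62 -2.5
 -3.   -1.58 -1.61 -2.74 -2.71 -2.97 -2.53 -2.73] [-2.92549640e-02  2.66439251e-03 -2.68373981e+00]
[445.82636823 -86.6202909  278.68783746] 11.699869385199714 29.990283250808716 -2.0851550739185187
```

View pics/w2.png

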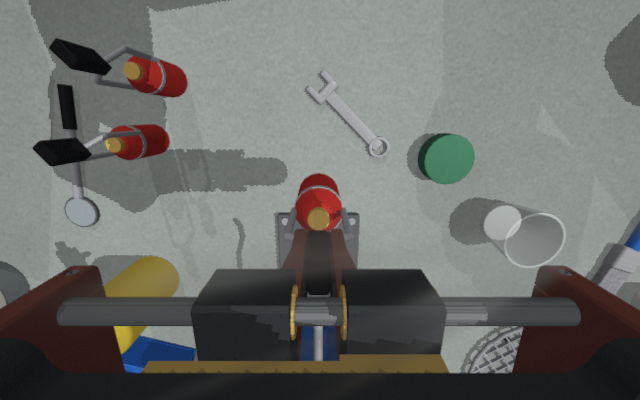

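Wrist view: the cartridge hangs at (318,205) in the grip, the scale plate's front edge runs from (277,213) to (360,210), and the hook bar is visible at column 319, rows 325–360.

Run:
```python
from h import *
f=cv2.imread('pics/w2.png');a=cv2.resize(f[195:275,265:375],None,fx=7,fy=7,interpolation=2)
b=cv2.resize(f[320:364,295:345],None,fx=7,fy=7,interpolation=2)
o=np.zeros((570,1130//2+210,3),np.uint8);o=np.zeros((560,775,3),np.uint8);o[:a.shape[0],:a.shape[1]]=a
o[252:560,425:775]=b
cv2.imwrite('pics/w2c.png',o)
```

```text
(no output)
```

View pics/w2c.png

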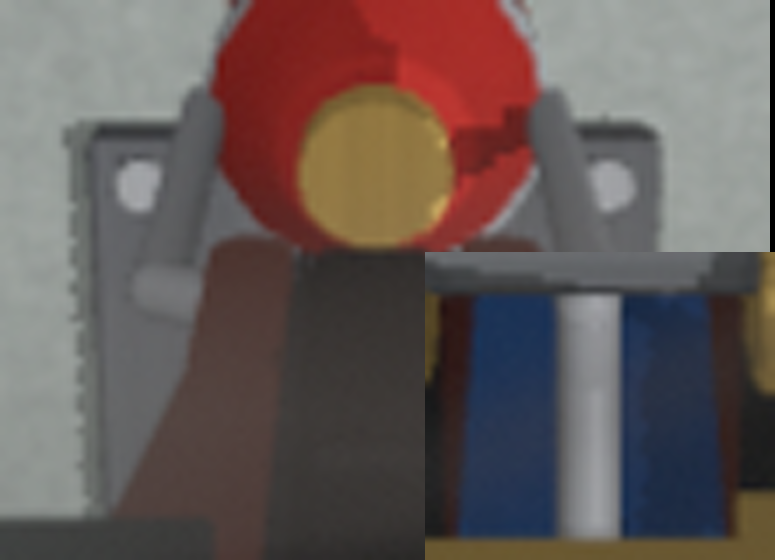

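Crop: plate front corners at (95,137) and (658,134), bolts at (140,186) and (612,187), and the bar's centre line from inset (587,300) to (590,530).

Run:
```python
from h import *
c=np.load('w2.npz');K,M=c['K'],c['M']
g=lambda x,y:(265+x/7-.43,195+y/7-.43)
i=lambda x,y:(295+(x-425)/7-.43,320+(y-252)/7-.43)
A,B=[atz(K,M,g(*p),14)[:2] for p in((95,137),(658,134))]
C,D=[atz(K,M,g(*p),15)[:2] for p in((140,186),(612,187))]
for p,q in((A,B),(C,D)): print(p,q,np.linalg.norm(q-p),(p+q)/2,np.degrees(np.arctan2(*(q-p)[::-1]))-90)
m=(A+B)/2
b=[atz(K,M,i(*p),237)[:2] for p in((587,300),(590,530))];print(b,np.degrees(np.arctan2(*(b[1]-b[0])[::-1])))
for y in(15,16,17,18):
    u=np.array([np.cos(np.radians(y)),np.sin(np.radians(y))]);n=np.array([-u[1],u[0]])
    print(y,'seat',m+40*u,'bar lateral',[(q-m)@n for q in b],[(q-m)@u-40 for q in b])
# eye now
print(px(K,M,(0,0,0)))
```

```text
[ 526.92717264 -127.56245942] [489.5225587   -7.47569487] 125.7773277026549 [508.22486567 -67.51907714] 17.300761935354117
[ 534.88662667 -114.90684278] [504.15614823 -13.42658407] 106.03115209028607 [519.52138745 -64.16671343] 16.847479198524198
[array([525.04608143, -63.04661803]), array([556.92649868, -52.95280066])] 17.56856671052958
15 seat [546.86189872 -57.16631534] bar lateral [np.float64(-0.033587235157303365), np.float64(1.4650324922857494)] [np.float64(-22.594395675281344), np.float64(10.81219487293972)]
16 seat [546.67533351 -56.49358291] bar lateral [np.float64(-0.3373518006202353), np.float64(0.5780142838481325)] [np.float64(-22.597632811205006), np.float64(10.830024272045378)]
17 seat [546.47705591 -55.82420895] bar lateral [np.float64(-0.6410136054566996), np.float64(-0.3091799933396985)] [np.float64(-22.60617087675489), np.float64(10.83237035335626)]
18 seat [546.26712632 -55.15839737] bar lateral [np.float64(-0.9444801513393001), np.float64(-1.196280091306456)] [np.float64(-22.620007271153526), np.float64(10.81923240223329)]
[ 506.58465143 -179.15915444]
```

Run:
```python
from h import *
u=np.array([np.cos(np.radians(17.1)),np.sin(np.radians(17.1))]);s=np.array([547.2,-55.5])
for d in(-100,-60,0): print(d,to((*(s+d*u),279),197.1))
c=np.load('w2.npz');K,M=c['K'],c['M']
print('cup',atz(K,M,(532,240),75),atz(K,M,(502,222),3))
print('noz',atz(K,M,(265+375/7,195+165/7),210)[:2]-status.get_obs()['ee_pos'][:2])
```

```text
-100 (array([-6. , -0.1, -0.3]), array([-0.    ,  0.    , -0.0022]))
-60 (array([-46. ,   0. ,  -0.3]), array([-0.    ,  0.    , -0.0022]))
0 (array([-106. ,    0.2,   -0.3]), array([-0.    ,  0.    , -0.0022]))
cup [438.34289085 216.94948653  75.        ] [438.30431817 222.29827109   3.        ]
noz [-0.12278913  0.07879182]
```

```bash
python3 -m inch '[[[-10,0,0,0,0,0,5],[-20,0,0,0,0,0,5],[-30,0,0,0,0,0,5],[-40,0,0,0,0,0,5],[-50,0,0,0,0,0,5],[-58,0,0,0,0,0,5],[-66,0,0,0,0,0,5],[-74,0,0,0,0,0,5],[-82,0,0,0,0,0,5],[-90,0,0,0,0,0,5],[-96,0,0,0,0,0,5],[-101,0,0,0,0,0,5],[-104,0,0,0,0,0,5],[-106,0,0,0,0,0,5],[-106,0,0,0,0,0,5],[-106,0,0,0,0,0,5]]]'
python3 -m inch '[[[0,0,3,0,0,0,5],[0,0,7,0,0,0,5],[0,0,11,0,0,0,5],[0,0,15,0,0,0,5],[0,0,19,0,0,0,5],[0,0,22,0,0,0,5],[0,0,24,0,0,0,5],[0,0,26,0,0,0,5],[0,0,28,0,0,0,5],[0,0,30,0,0,0,5],[0,0,32,0,0,0,5],[0,0,34,0,0,0,5],[0,0,36,0,0,0,5],[0,0,38,0,0,0,5],[0,0,40,0,0,0,5],[0,0,41,0,0,0,5],[0,0,41,0,0,0,5],[0,0,41,0,0,0,5],[0,0,41,0,0,0,5]]]'
python3 - <<'E'
from h import *
F=[]
f,K,M=cam('wrist'); cv2.imwrite('pics/w3.png',f); np.savez('w3.npz',K=K,M=M)
for k in range(10): optics.get_image('wrist'); F.append(status.get_obs()['ft_force'])
F=np.array(F);o=status.get_obs()
Rt=R.from_rotvec(o['orientation']);print('tool F',Rt.inv().apply(F.mean(0)));print(F[:,2].round(2),o['ee_pos'],o['grasp_force'],o['t'])
E
```

```text
t: 9.95
ee_pos: [547.0, -55.7, 278.7]
orientation: [0.463, -3.107, -0.0]
ft_force: [-0.2, -0.3, -2.3]
width: 11.7
grasp_force: 30.0
t: 11.85
ee_pos: [547.3, -55.7, 237.8]
orientation: [-0.464, 3.107, -0.0]
ft_force: [-0.2, -0.1, -1.7]
width: 12.2
grasp_force: 30.0
tool F [ 0.43512891 -0.097182    1.29298095]
[-1.12 -1.44 -1.14 -0.89 -1.77 -1.56 -1.31 -0.65 -1.76 -1.3 ] [547.24168839 -55.67255118 237.69344784] 29.993720054626465 12.4
```

```bash
python3 -m inch '[[[1,0,0,0,0,0,5],[2,0,0,0,0,0,5],[2,0,2,0,0,0,5],[2,0,4,0,0,0,5],[2,0,6,0,0,0,5],[2,0,8,0,0,0,5],[2,0,10,0,0,0,5],[2,0,12,0,0,0,5],[2,0,12,0,0,0,5],[2,0,12,0,0,0,5],[2,0,12,0,0,0,5]]]'
python3 - <<'E'
from h import *
F=[]
for k in range(14): optics.get_image('wrist'); F.append(status.get_obs()['ft_force'])
F=np.array(F);o=status.get_obs()
Rt=R.from_rotvec(o['orientation']);print('tool F',Rt.inv().apply(F.mean(0)),F.std(0));print(o['ee_pos'],o['t'])
E
```

```text
t: 13.5
ee_pos: [545.5, -56.3, 225.9]
orientation: [-0.464, 3.107, -0.0]
ft_force: [3.2, -2.7, -0.4]
width: 11.8
grasp_force: 30.0
tool F [-3.45397216 -3.06861209  0.01832072] [0.62424866 0.49168609 0.68595567]
[545.45973127 -56.31615033 225.75043601] 14.2
```

Run:
```python
from h import *
f,K,M=cam('wrist');g,_,_=cam('scene');t,_,_=cam('top')
cv2.imwrite('pics/s4.png',g);cv2.imwrite('pics/t4.png',t);cv2.imwrite('pics/w4.png',f)
o=np.zeros((600,800,3),np.uint8)
rs=lambda a,s:cv2.resize(a,None,fx=s,fy=s,interpolation=2)
o[:300,:400]=rs(g[150:300,230:430],2);o[:300,400:]=rs(t[100:250,280:480],2)
o[300:,:]=rs(f[180:380,187:453],3)[:300,:798].repeat(1,0) if 0 else 0
a=rs(f[200:350,220:420],2);o[300:600,:400]=a
b=rs(cv2.imread('pics/w3.png')[200:350,220:420],2);o[300:600,400:]=b
cv2.imwrite('pics/comp.png',o)
q=status.get_obs();print(q['ft_force'],q['moment'],q['ee_pos'],q['width'],q['joint_torque'])
```

```text
[ 3.55421865 -2.66505246 -0.93936453] [-0.35499577 -0.96353206  0.02907579] [545.45121399 -56.31854059 225.75162147] 11.695306658716468 [ 8.68252516e-01 -4.63345528e+01 -2.22949809e+01  3.71357007e-01
  1.60807025e+00  6.59747457e-03]
```

View pics/comp.png

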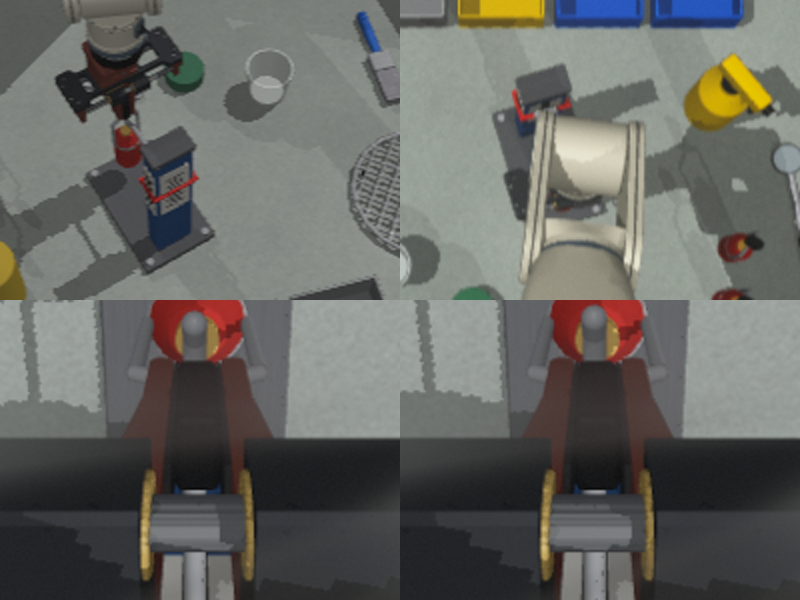

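The composite shows the cartridge on the bar in the window between the fingers, with the hook tip at about (194,320) in front of the nozzle, and nothing else touching. The lateral force appeared with the 2 mm shift, so I'll back it off and watch.

```bash
for i in 1 2; do python3 -m inch '[[[-0.5,0,0,0,0,0,5],[-0.5,0,0,0,0,0,5],[-0.5,0,0,0,0,0,5]]]' | grep -E "ee_pos|ft"; python3 -c "
from h import *
print(R.from_rotvec(status.get_obs()['orientation']).inv().apply(status.get_obs()['ft_force']),status.get_obs()['moment'])"; done
python3 -m inch '[[[0,-0.5,0,0,0,0,5],[0,-0.5,0,0,0,0,5],[0,-0.5,0,0,0,0,5]]]' | grep -E "ee_pos|ft"; python3 -c "
from h import *
print(R.from_rotvec(status.get_obs()['orientation']).inv().apply(status.get_obs()['ft_force']),status.get_obs()['moment'])"
```

```text
ee_pos: [545.6, -56.2, 225.6]
ft_force: [2.8, -3.2, 0.9]
[-1.74431919 -3.87060938 -0.9450725 ] [-0.51372891 -0.64293053 -0.01995769]
ee_pos: [545.8, -56.0, 225.5]
ft_force: [2.1, -4.2, -0.2]
[-0.7301211  -4.65536836  0.21682637] [-0.66276948 -0.22037009 -0.05403972]
ee_pos: [545.9, -56.3, 225.5]
ft_force: [-0.2, -1.6, -0.8]
[ 0.69716965 -1.51237763  0.82201925] [-0.25930843  0.02502372 -0.00748993]
```

```bash
python3 -m inch '[[[0.2,-0.3,0,0,0,0,5],[0.2,-0.3,0,0,0,0,5],[0.2,-0.3,0,0,0,0,5],[0.2,-0.3,0,0,0,0,5]]]' | grep -E "ee_pos|ft"
python3 - <<'E'
from h import *
F=[]
for k in range(14): optics.get_image('wrist'); F.append(status.get_obs()['ft_force'])
F=np.array(F);o=status.get_obs()
Rt=R.from_rotvec(o['orientation']);print('tool F',Rt.inv().apply(F.mean(0)),F.std(0));print(o['ee_pos'],o['t'],o['moment'])
E
```

```text
ee_pos: [546.2, -56.7, 225.6]
ft_force: [0.2, 0.7, -0.2]
tool F [-0.02601166  0.23985346  0.3052136 ] [0.49648866 0.42205776 0.30983151]
[546.2723285  -56.799351   225.67893843] 16.35 [ 0.04871529  0.0179161  -0.01862695]
```

```bash
python3 -m inch '[[[0,0,1,0,0,0,5],[0,0,2,0,0,0,5],[0,0,3,0,0,0,5],[0,0,4,0,0,0,5],[0,0,4.5,0,0,0,5],[0,0,4.5,0,0,0,5],[0,0,4.5,0,0,0,5],[0,0,4.5,0,0,0,5]]]' | grep -E "ee_pos|ft"
python3 - <<'E'
from h import *
F=[]
for k in range(25): optics.get_image('wrist'); F.append(status.get_obs()['ft_force'])
F=np.array(F);o=status.get_obs()
Rt=R.from_rotvec(o['orientation']);print('tool F',Rt.inv().apply(F.mean(0)),F.std(0));print(o['ee_pos'],o['t'],o['moment'])
E
```

```text
ee_pos: [546.3, -56.8, 221.2]
ft_force: [-0.9, -1.2, -0.3]
tool F [-0.41957783 -0.35429533 -0.11674045] [0.47621632 0.4493233  0.53099584]
[546.32550698 -56.79262316 221.21429364] 18.4 [-0.00782527 -0.08953244 -0.03929182]
```

```bash
python3 -m inch '[[[-0.1,-0.1,-0.5,0,0,0,5],[-0.1,-0.1,-1,0,0,0,5],[-0.1,-0.1,-1,0,0,0,5],[-0.1,-0.1,-1,0,0,0,5],[-0.1,-0.1,-1,0,0,0,5]]]' | grep -E "ee_pos|ft"
python3 - <<'E'
from h import *
F=[]
for k in range(20):
    f,_,_=cam('wrist'); F.append(status.get_obs()['ft_force'])
cv2.imwrite('pics/b0.png',f)
F=np.array(F);o=status.get_obs()
Rt=R.from_rotvec(o['orientation']);print('tool F',Rt.inv().apply(F.mean(0)),F.std(0));print(o['ee_pos'],o['t'],o['moment'])
E
```

```text
ee_pos: [546.3, -56.8, 222.1]
ft_force: [0.2, -0.3, 0.9]
tool F [-0.12623236  0.03861462 -0.06355042] [0.42165254 0.57516741 0.54005335]
[546.3565961  -56.85934509 222.12909518] 19.9 [ 0.0838325  -0.01589597  0.00949976]
```

```bash
python3 -m inch '[[[0,0,-0.3,0,0,0,5],[0,0,-0.3,0,0,0,5],[0,0,-0.3,0,0,0,27],[0,0,-0.3,0,0,0,27],[0,0,-0.3,0,0,0,27],[0,0,-0.3,0,0,0,27]]]'
python3 - <<'E'
from h import *
f,_,_=cam('wrist');cv2.imwrite('pics/b1.png',f)
E
python3 -m inch '[[[0,0,0,0,0,0,27],[0,0,0,0,0,0,27],[0,0,0,0,0,0,27],[0,0,0,0,0,0,27],[0,0,0,0,0,0,27],[0,0,0,0,0,0,27]]]' | grep -E "ft|width"
python3 - <<'E'
from h import *
f,_,_=cam('wrist');cv2.imwrite('pics/b2.png',f)
P=[cv2.cvtColor(cv2.imread(f'pics/b{i}.png'),6) for i in range(3)]
# cartridge nozzle/red patch and hook motion
for (x,y,w,h) in((290,200,54,28),(280,200,74,40)):
    T=P[0][y:y+h,x:x+w]
    for i in(1,2):
        r=cv2.matchTemplate(P[i][y-10:y+h+10,x-10:x+w+10],T,cv2.TM_CCOEFF_NORMED);print(i,np.array(cv2.minMaxLoc(r)[3])-10,r.max().round(3), cv2.phaseCorrelate(np.float32(T),np.float32(P[i][y:y+h,x:x+w])))
E
```

```text
t: 20.5
ee_pos: [546.4, -56.9, 222.5]
orientation: [-0.464, 3.107, -0.0]
ft_force: [0.4, -0.9, 0.2]
width: 23.4
grasp_force: 0.0
ft_force: [-0.0, -0.5, 0.4]
width: 23.4
1 [-1  0] 0.936 ((-0.6775774911354411, -0.32573652326418845), 0.9102634253325286)
2 [0 0] 0.943 ((-0.24626255670309405, -0.1624321857002169), 0.9989904397799645)
1 [-1  0] 0.713 ((-0.11851294031483661, 0.03425862683486969), 0.6697722937266032)
2 [0 0] 0.714 ((0.27566218881683824, 0.0974904059591779), 0.7040415515899658)
```

```bash
python3 -m inch '[[[0,0,0,0,0,0,27],[0,0,0,0,0,0,27],[0,0,0,0,0,0,27],[0,0,0,0,0,0,27],[0,0,0,0,0,0,27],[0,0,0,0,0,0,27],[0,0,0,0,0,0,27],[0,0,0,0,0,0,27],[0,0,0,0,0,0,27],[0,0,0,0,0,0,27],[0,0,0,0,0,0,27],[0,0,0,0,0,0,27],[0,0,0,0,0,0,27],[0,0,0,0,0,0,27],[0,0,0,0,0,0,27],[0,0,0,0,0,0,27],[0,0,0,0,0,0,27],[0,0,0,0,0,0,27],[0,0,0,0,0,0,27],[0,0,0,0,0,0,27]]]' | grep -E "^t|ft|width"
python3 - <<'E'
from h import *
f,_,_=cam('wrist');cv2.imwrite('pics/b3.png',f)
P=[cv2.cvtColor(cv2.imread(f'pics/b{i}.png'),6) for i in range(4)]
x,y,w,h=290,200,54,28
for i in(0,1,2):print(cv2.phaseCorrelate(np.float32(P[i][y:y+h,x:x+w]),np.float32(P[3][y:y+h,x:x+w])))
print(status.get_obs()['ee_pos'])
E
```

```text
t: 23.2
ft_force: [-0.1, 1.0, -0.3]
width: 23.8
((-0.18324370812304736, -0.1869870670168403), 0.9751276890436809)
((0.49680900961925545, 0.06363585861089405), 0.9656325163664641)
((0.04795700166624073, -0.04745589362510927), 1.0038159167325056)
[546.4216065  -56.88887209 222.47785163]
```

```bash
python3 -m inch '[[[0,0,0,0,0,0,20],[0,0,0,0,0,0,5],[0,0,0,0,0,0,5],[0,0,0,0,0,0,5],[0,0,0,0,0,0,5],[0,0,0,0,0,0,5],[0,0,-1,0,0,0,5],[0,0,-2,0,0,0,5],[0,0,-4,0,0,0,5],[0,0,-6,0,0,0,5],[0,0,-8,0,0,0,5],[0,0,-10,0,0,0,5],[0,0,-12,0,0,0,5],[0,0,-14,0,0,0,5],[0,0,-16,0,0,0,5],[0,0,-18,0,0,0,5],[0,0,-20,0,0,0,5],[0,0,-22,0,0,0,5]]]'
python3 -m inch '[[[0,0,-2,0,0,0,5],[0,0,-4,0,0,0,5],[0,0,-6,0,0,0,5],[0,0,-8,0,0,0,5],[0,0,-10,0,0,0,5],[0,0,-12,0,0,0,5],[0,0,-14,0,0,0,5],[0,0,-17,0,0,0,5],[0,0,-20,0,0,0,5],[0,0,-24,0,0,0,5],[0,0,-28,0,0,0,5],[0,0,-31,0,0,0,5],[0,0,-33,0,0,0,5],[0,0,-34,0,0,0,5],[0,0,-34,0,0,0,5],[0,0,-34,0,0,0,5],[0,0,-34,0,0,0,5]]]'
python3 -c "
from h import *
o=status.get_obs();print(R.from_rotvec(o['orientation']).inv().apply(o['ft_force']))"
```

```text
t: 25.05
ee_pos: [546.3, -56.8, 244.5]
orientation: [0.463, -3.107, -0.0]
ft_force: [1.1, 0.0, -1.6]
width: 11.7
grasp_force: 30.0
t: 26.75
ee_pos: [546.3, -56.9, 278.3]
orientation: [0.464, -3.107, -0.0]
ft_force: [0.3, 0.3, -3.2]
width: 12.1
grasp_force: 30.0
[-0.4116681   0.21844882  3.15331882]
```

```bash
python3 -m inch '[[[2,0,0,0,0,0,5],[6,0,0,0,0,0,5],[12,0,0,0,0,0,5],[20,0,0,0,0,0,5],[28,0,0,0,0,0,5],[36,0,0,0,0,0,5],[44,0,0,0,0,0,5],[52,0,0,0,0,0,5],[62,0,0,0,0,0,5],[72,0,0,0,0,0,5],[84,0,0,0,0,0,5],[96,0,0,0,0,0,5],[106,0,0,0,0,0,5],[110,0,0,0,0,0,5],[110,0,0,0,0,0,5]]]' | grep -E "^t|ee|ft"
python3 - <<'E'
from h import *
print(to((425,110,285),190))
E
```

```text
t: 28.25
ee_pos: [440.8, -89.2, 278.6]
ft_force: [-0.1, 0.2, -2.9]
(array([-43. , 195.1,  -6.4]), array([-1.000e-04,  3.000e-04,  1.211e-01]))
```

```bash
python3 -m inch '[[[-3,15,-3,0,0,0.01,5],[-9,40,-6,0,0,0.03,5],[-15,70,-6,0,0,0.05,5],[-22,100,-6,0,0,0.07,5],[-29,130,-6,0,0,0.09,5],[-35,158,-6,0,0,0.1,5],[-40,180,-6,0,0,0.12,5],[-43,192,-6,0,0,0.12,5],[-43,195,-6,0,0,0.12,5],[-43,195,-6,0,0,0.12,5],[-43,195,-6,0,0,0.12,5],[-43,195,-6,0,0,0.12,5]]]' | grep -E "^t|ee|ft"
python3 - <<'E'
from h import *
f,K,M=cam('wrist');cv2.imwrite('pics/w5.png',f);np.savez('w5.npz',K=K,M=M)
p=px(K,M,(440,220,40));print(p)
x,y=int(p[0])-60,int(p[1])-45
o=np.zeros((600,800,3),np.uint8)
rs=lambda a,s:cv2.resize(a,None,fx=s,fy=s,interpolation=2)
x=min(max(x,0),540);y=min(max(y,0),300)
o[:500,:500]=rs(f[y:y+100,x:x+100],5)
o[:300,500:]=rs(cv2.imread('pics/topcrop.png')*0+0,1)[:300,:300]
t=cv2.imread('pics/top0.png');s=cv2.imread('pics/scene0.png')
o[:300,500:]=rs(t[207:257,247:297],6);o[300:,500:]=rs(s[163:213,339:389],6)
cv2.imwrite('pics/cup.png',o);print(x,y)
E
```

```text
t: 29.45
ee_pos: [425.5, 109.3, 284.5]
ft_force: [0.9, 0.9, -3.1]
[390.91593009 198.02912861]
330 153
```

View pics/cup.png

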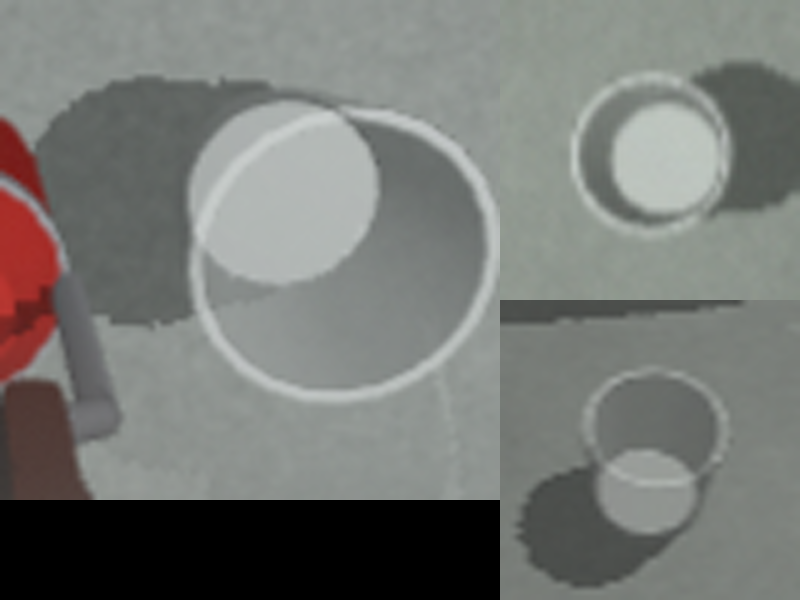

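Wrist crop: floor disc spans x 189–378, y 100–285 (centre (283,192)); the rim spans x 190–499, y 106–404 (centre (344,255)). Top and scene insets: rim centres at (652,155) and (655,427).

Run:
```python
from h import *
c=np.load('w5.npz');K,M=c['K'],c['M']
g=lambda x,y:(330+x/5-.4,153+y/5-.4)
print('rim',atz(K,M,g(344.5,255),75),'floor',atz(K,M,g(283.5,192.5),3))
print('rim dia',atz(K,M,g(499,255),75)-atz(K,M,g(190,255),75),'floor dia',atz(K,M,g(378,192),3)-atz(K,M,g(189,192),3))
c=np.load('cams.npz');K1,M1,K2,M2=[c[k] for k in('K','M','K2','M2')]
print(atz(K1,M1,(247+152/6-.4,207+155/6-.4),75),atz(K2,M2,(339+155/6-.4,163+127/6-.4),75))
o=status.get_obs();T=np.array([437.5,220])
for z in(285,215,163.5): print(to((*((437.5,219.8)),z),190))
```

```text
rim [437.4262719  220.70233259  75.        ] floor [438.95691326 221.77866035   3.        ]
rim dia [-14.50959504  81.34470944   0.        ] floor dia [-10.54238833  59.10766669   0.        ]
[440.19423985 222.02277336  75.        ] [442.16383826 220.14212116  75.        ]
(array([-31. , 106.6,  -0.5]), array([-0.0001, -0.    ,  0.0006]))
(array([-31. , 106.7,  69.5]), array([-0.0001, -0.    ,  0.0006]))
(array([-31. , 106.7, 121. ]), array([-0.0001, -0.    ,  0.0006]))
```

```bash
python3 -m inch '[[[-5,15,0,0,0,0,5],[-12,42,0,0,0,0,5],[-20,70,0,0,0,0,5],[-28,94,0,0,0,0,5],[-31,104,0,0,0,0,5],[-32,108,0,0,0,0,5],[-32,108,0,0,0,0,5],[-32,108,0,0,0,0,5],[-32,108,15,0,0,0,5],[-32,108,35,0,0,0,5],[-32,108,55,0,0,0,5],[-32,108,72,0,0,0,5],[-32,108,86,0,0,0,5],[-32,108,97,0,0,0,5],[-32,108,105,0,0,0,5],[-32,108,110,0,0,0,5],[-32,108,112,0,0,0,5],[-32,108,112,0,0,0,5],[-32,108,112,0,0,0,5]]]' | grep -E "^t|ee|ft"
python3 - <<'E'
from h import *
F=[]
for k in range(6): optics.get_image('wrist'); F.append(status.get_obs()['ft_force'])
o=status.get_obs();print(np.mean(F,0),o['ee_pos'])
E
```

```text
t: 31.4
ee_pos: [438.3, 222.2, 172.9]
ft_force: [-0.1, 0.4, -2.3]
[-0.06160377  0.08603216 -2.3293942 ] [438.0541642  222.07846123 172.68048995]
```

```bash
python3 -m inch '[[[0,-0.8,1,0,0,0,5],[0,-0.8,3,0,0,0,5],[0,-0.8,5,0,0,0,5],[0,-0.8,7,0,0,0,5],[0,-0.8,8,0,0,0,5],[0,-0.8,8.5,0,0,0,5],[0,-0.8,9,0,0,0,5],[0,-0.8,9,0,0,0,5]]]' | grep -E "^t|ee|ft"
for i in 1 2; do python3 -m inch '[[[0,0,0.3,0,0,0,5],[0,0,0.6,0,0,0,5],[0,0,0.6,0,0,0,5]]]' | grep -E "ee|ft"; done
```

```text
t: 32.5
ee_pos: [438.1, 221.2, 163.4]
ft_force: [-0.5, -0.2, -2.3]
ee_pos: [438.1, 221.2, 162.9]
ft_force: [0.5, 0.6, -2.9]
ee_pos: [438.1, 221.2, 162.3]
ft_force: [0.1, 0.3, -2.2]
```

```bash
for i in 1 2 3; do python3 -m inch '[[[0,0,0.25,0,0,0,5],[0,0,0.5,0,0,0,5],[0,0,0.5,0,0,0,5]]]' | grep -E "ee|ft"; done
```

```text
ee_pos: [438.3, 221.3, 162.2]
ft_force: [-1.1, -0.6, 5.6]
ee_pos: [438.3, 221.3, 162.2]
ft_force: [-2.9, -1.1, 11.1]
ee_pos: [438.5, 221.3, 162.2]
ft_force: [-3.7, -2.0, 16.9]
```

```bash
python3 -m inch '[[[0,0,-0.7,0,0,0,5],[0,0,-1.4,0,0,0,5],[0,0,-1.4,0,0,0,5],[0,0,-1.4,0,0,0,5]]]' | grep -E "ee|ft"
```

```text
ee_pos: [438.2, 221.3, 162.2]
ft_force: [-1.1, 0.4, 2.2]
```

Seated on the floor with light contact, so I'll release and retreat straight up. Opening stays limited until the fingers are clear of the tab.

```bash
python3 -m inch '[[[0,0,-0.1,0,0,0,5],[0,0,-0.1,0,0,0,40],[0,0,-0.1,0,0,0,40],[0,0,-0.1,0,0,0,40],[0,0,-0.1,0,0,0,40],[0,0,-0.1,0,0,0,40],[0,0,-5,0,0,0,40],[0,0,-15,0,0,0,40],[0,0,-30,0,0,0,40],[0,0,-50,0,0,0,40],[0,0,-80,0,0,0,40],[0,0,-110,0,0,0,40],[0,0,-130,0,0,0,40],[40,-60,-130,0,0,0,40],[60,-100,-130,0,0,0,40],[60,-140,-130,0,0,0,40],[60,-140,-130,0,0,0,40],[60,-140,-130,0,0,0,40]]]'
python3 - <<'E'
from h import *
f,K,M=cam('wrist')
for z in(165,174):print(px(K,M,(438.3,221.3,z)))
g,_,_=cam('scene');t,_,_=cam('top')
o=np.zeros((600,800,3),np.uint8)
rs=lambda a,s:cv2.resize(a,None,fx=s,fy=s,interpolation=2)
a=f[100:300,300:600];o[:400,:600]=rs(a,2);o[400:600,:300]=rs(g[140:207,320:420],3)[:200,:300];o[400:600,300:600]=rs(t[195:262,220:320],3)[:200,:300]
cv2.imwrite('pics/fin.png',o)
hsv=cv2.cvtColor(t,40)[205:260,240:300];m=((hsv[...,0]<8)|(hsv[...,0]>172))&(hsv[...,1]>120);ys,xs=np.nonzero(m);print('red px top',len(xs),xs.mean()+240,ys.mean()+205)
c=np.load('cams.npz');print(px(c['K'],c['M'],(441,222,40)))
for s,b in((t,'top0'),(g,'scene0')):pass
E
```

```text
t: 36.2
ee_pos: [403.8, 71.8, 293.1]
orientation: [-0.271, 3.128, 0.0]
ft_force: [0.7, 0.3, -0.9]
width: 34.6
grasp_force: 0.0
[448.14996589 250.88375057]
[451.99984602 254.84645228]
red px top 61 272.8032786885246 234.39344262295083
[273.16186752 232.65892273]
```

Run:
```python
from h import *
f,K,M=cam('wrist');t,K1,M1=cam('top');t0=cv2.imread('pics/top0.png')
h=cv2.cvtColor(f,40).astype(int)
p=px(K,M,(438.3,221.3,174.5));x,y=p.astype(int)
d=(h[y-25:y+25,x-25:x+25,2]<75);ys,xs=np.nonzero(d);print('tab pred',p,'dark',len(xs),xs.mean()+x-25,ys.mean()+y-25)
q=px(K,M,(438.3,221.3,94));x,y=q.astype(int);m=(abs(h[y-20:y+20,x-20:x+20,0]-23)<8)&(h[y-20:y+20,x-20:x+20,1]>90);ys,xs=np.nonzero(m);print('nozzle pred',q,len(xs),xs.mean()+x-20,ys.mean()+y-20)
# rim left half (unoccluded) before/after
for sl in((slice(218,248),slice(256,268)),(slice(216,224),slice(258,288)),(slice(238,248),slice(258,288))):
    a,b=[np.float32(cv2.cvtColor(i,6)[sl]) for i in(t0,t)];print(abs(a-b).mean(),cv2.phaseCorrelate(a,b))
print(status.get_obs()['t'])
```

```text
tab pred [450.31820346 255.60253995] dark 958 444.0052192066806 260.0302713987474
nozzle pred [422.55202195 226.57159332] 152 422.23026315789474 225.2434210526316
8.452778 ((0.5941137354421508, 0.07827108964337626), 0.658647784921858)
1.7958333 ((0.29571656568709415, -0.02475385338701308), 1.0278384470691284)
25.11 ((13.88494181324766, -14.130168484944523), 0.01338084061940511)
36.45
```

```bash
python3 -c "
from workcell import ctrl
print(ctrl.close_job())"
```

```text
the job is handed in; nothing more can be done
None
```

I weighed the red cartridge on the hook and stood it upright in the clear cup, then handed the job in at about 36 s. It weighs about 0.28 kg, from the roughly 2.7 N it put on the hand. It hung free for over 2 s and barely stirred on release, and the cup stayed put to within about 1 mm, though setting it down pressed on the cup floor with about 17 N before I eased off.

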